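# Lock the parts washer, then lift the washed bearing out with the tongs to drain

## Robot

A 6-joint arm with a two-finger parallel gripper is mounted at the origin on a cart in front of the work surface, level with it; the furniture and walls round the work are solid. World frame = base frame: x ahead of the robot, y to its left, z up, the work surface at z = 0. Lengths are in m, angles in rad, forces in N, time in s.
With the tool pointing down it reaches from about 0.325 to 1 m from the base axis. Payload 5.1 kg.
Tool frame: the origin (TCP) lies midway between the tips of the shut fingers; the grasp point (between the pads) lies 19 mm behind it; z points along the fingers, y is the line along which they close (so a half turn about z gives the same grasp; the last joint's range is limited). The gripper opens to 85 mm and grips with 20 to 120 N. Pads are 22 mm wide; open, the fingers measure 114 mm over their backs; the gripper's body (76 mm by 85 mm) begins 54 mm behind the grasp point. The pads swing forward as they close: fully open they stand 13 mm farther back than shut.
Start: joints at [-1.376, 0.124, 1.65, -0, 1.367, -0.083], TCP at [0.178, -0.625, 0.195] pointing down, gripper open.
Joint ranges: [-2.61, 2.61], [-1.02, 2.33], [0.03, 2.71], [-1.35, 4.49], [0.32, 2.68], [-2.91, 2.91]. Speed limits (rad/s): [2.57, 2.57, 3.14, 3.14, 3.14, 3.14].

## Interface

Orientations are given as a unit quaternion [x, y, z, w].
In Python, from plant import ctrl gives the robot as it stands. The module is installed in compiled form; this text tells all that it offers. Calls block until the motion is done:
- ctrl.reach(position, orientation): joint-space move of the TCP to a pose.
- ctrl.servo_line(position, rotation=None, speed=0.15): straight line of the TCP; rotation=None keeps the orientation; speed is the mean speed in m/s.
- ctrl.set_joints(angles): joint-space move.
- ctrl.grip(opening, force=None): finger opening in m; force is the grip in N (None keeps the last); returns when the fingers have stopped.
- ctrl.hold(seconds).
- ctrl.inverse_kinematics(position, orientation): joint angles nearest the present ones, or None.
- ctrl.sense(): the state.
- ctrl.camera(name): name is "side" or "top"; returns the picture (480x640x3 uint8, red, green, blue); there is no depth.
- ctrl.calibration(name): a dict with "vertical_fov" (degrees; the focal length in pixels is half the picture's height over the tangent of half this angle, whatever the lens; pixels are square), "cx", "cy" (the principal point, pixels), "position" and "rotation" of the camera in the world. Camera axes: x right, y down, z forward; pixel columns grow to the right and rows downward; lengths in m; the calibration is good to about 2 mm. A picture is of the moment at which its call begins. calibration takes no time and is no camera call.
A pose or a line that the arm cannot do raises ctrl.MotionError and nothing moves.
- ctrl.finish_job(): hands the job in; it is judged then, once.
The state is a dict: "time": time; "joint_positions": joint angles; "dq": joint speeds; "joint_torque": joint torques, N m; "position": TCP position; "tcp_rot": TCP orientation; "contact_force": force on the tool from outside, world axes, zero at the start; "wrist_torque": the same for the moment, N m; "width": finger opening in m; "grip_force": force on a finger pad.
Only numpy, scipy, OpenCV 4.12 (cv2) and the standard library are available. Lean on these libraries where they do the work, as an engineer would, in place of code of your own. Each camera call takes 0.05 s, during which the arm holds its last target. There are 200 camera calls.

## Task

Push the lid of the parts washer fully shut, then turn its turnbutton all the way across the lid so that it is locked down. Then grip the spring tongs, close their jaws round the washed ball bearing on the draining rack and hold it up over the drip tray, about 10 cm above the rack, to drain; the gripper itself must not touch the clean bearing, and the other washed parts stay where they lie. Finish while still holding the bearing up, steady, in the tongs.

Things in the scene. Friction and masses are not known exactly. Their poses are not given: they have to be found in the camera images.
- washer: Parts washer: fixed grey open steel tank, 170 mm deep (its x) x 260 mm wide (its y) x 100 mm high, standing on the worktop. Origin: centre of its underside; its +x points to the back (lid hinge side), -x to the front (turnbutton side), z up.
- washer_lid (a joint): Angle of the washer's flat aluminium lid, rad: 0 = fully shut (stop; top face at z 104 mm), positive = front edge raised; starts ajar at 0.3 to 0.55. Hinge line parallel to the washer's y at washer x +85, z 100 mm. The friction hinge stays where it is left; about 3 N near the front edge moves it. Lid 176 x 268 x 4 mm; a low wire handle, 32 mm high, stands 65 mm from the hinge.
- lid_press (a point): Point on the lid's top face where it can be pushed down: mid-width, 150 mm from the hinge line (26 mm behind the lid's front edge) and 4 mm above the hinge line when shut. It moves with the lid; shut, it lies at washer (-65, 0, 104) mm.
- turnbutton (a joint): Angle of the steel turnbutton in front of the lid, about the vertical, rad, positive counter-clockwise from above: 0 = its tongue (52 mm long from the pivot, 14 wide, 4 thick) points to the washer's -y along the lid's front edge, lid free; 1.57 (stop) = tongue points to the washer's +x across the lid, locked. Starts at 0 to 0.3, stays where it is left; friction 0.06 N m.
- turnbutton_grip (a point): Centre of the turnbutton's upright fin, on the pivot axis, at washer (-107, 0, 120) mm. The fin is 8 mm thick, 34 mm long (along the tongue) and 22 mm high, centred on the pivot: its top is 11 mm above this point, its foot (top of the tongue) 11 mm below. This point's own -y is the direction of the tongue, z up.
- tongs_grip (a point): Centre between the two black rubber grips of the loose steel spring tongs, half-way up, 11 mm above their underside. They lie flat on the worktop, arms side by side: x points along them to the jaws, y across (to the left arm), z up. Grips 22 mm high, 70 mm long (35 mm either side of this point), to be pinched together along y. The pivot is 90 mm behind this point (-x).
- tongs_jaws (a point): Centre between the two V-shaped steel jaws, 110 mm ahead (+x) of tongs_grip at the same height; same axes. The jaws are 12 mm high (6 mm above and below this point) and 21 mm long along x; their inner V fits the rim of the bearing. Open, jaws and arms lie within 52 mm of the centre line and end 16 mm ahead of this point. Between jaws and grips (75 mm) the arms are as low as the jaws.
- bearing_center (a point): Centre of the ball bearing, a plain steel ring 47 mm across and 14 mm high, 0.13 kg, lying flat on the draining rack (this point is 7 mm above the rack). The only round ring on the rack.
- bearing: The same ball bearing; origin at the centre of its underside.
- tongs: The same tongs, 0.13 kg, 225 mm long; origin midway between the grips, on the underside; axes as above. Their spring holds them open: width over the grips 56 mm open, 40 mm when closed on the bearing. Open, each jaw clears a centred bearing by 15 mm; each mm off the width over the grips takes about 1 mm from that. The spring pushes each grip out with 10 N (open) to 11 N (on the bearing).
- drip_tray: Fixed dark steel drip tray, 180 (its x) x 240 (its y) mm, walls 22 mm high, carrying a flat wire draining rack (166 x 220 mm) whose top is 40 mm above the worktop. Origin: centre of the tray's underside, z up. Bearing and block lie about 32 mm towards its front (-x) and 65 mm left or right (either way round), the nut near the middle of the back edge (+x).
- clamp_block_center (a point): Centre of the machined steel block with a slot, 40 x 60 x 28 mm, loose on the rack; to be left where it lies.
- nut_center (a point): Centre of the hexagon nut, 19 x 22 x 11 mm, loose on the rack; to be left where it lies.
Mind the look-alikes: they are no part of the job. Of the things that look like the bearing, the largest one is meant.

How it is judged:
By the outcome, as a careful person would: the job done as asked, in the order asked, and still so for the second after the job is handed in, while the arm keeps its last pose, push and grip.
It also fails if it takes over 67 s, if anything falls off the work surface, if the arm or the gripper's body presses on something with over 40 N, if the wrist force passes 120 N, or if a joint passes its speed limit or range.

## Working session

There is one attempt and no reset: what is moved stays moved. The work goes in short steps, each a Python script; the robot and the scene stay as the last script left them, time stands still between calls to the robot, and variables do not carry over. Pictures are saved under pics/ and viewed, at most 10 in all, crops included, and the job is handed in when it is done.

```bash
mkdir -p pics
python3 - <<'E'
from plant import ctrl
import cv2
for n in("top","side"):
    cv2.imwrite(f"pics/{n}0.png",ctrl.camera(n)[:,:,::-1]); c=ctrl.calibration(n); print(n,c)
s=ctrl.sense();print(s["time"],s["tcp_rot"],s["contact_force"])
E
```

```text
top {'vertical_fov': 50.05892667422972, 'cx': 323.32918028828857, 'cy': 240.48270953798598, 'position': array([ 0.33426754, -0.05616418,  1.15288731]), 'rotation': array([ 0.7357264 , -0.66826482,  0.07579167, -0.0799025 ])}
side {'vertical_fov': 46.027834462923344, 'cx': 320.4953412919948, 'cy': 239.16519309342283, 'position': array([ 0.35541781, -1.13822417,  0.62019997]), 'rotation': array([ 0.84076644, -0.08770026,  0.05591813, -0.53131312])}
0.1 [ 9.90367179e-01  1.38462765e-01 -6.96533523e-05 -9.53258273e-04] [-0.83455875  0.03487551 -0.74495592]
```

View pics/top0.png

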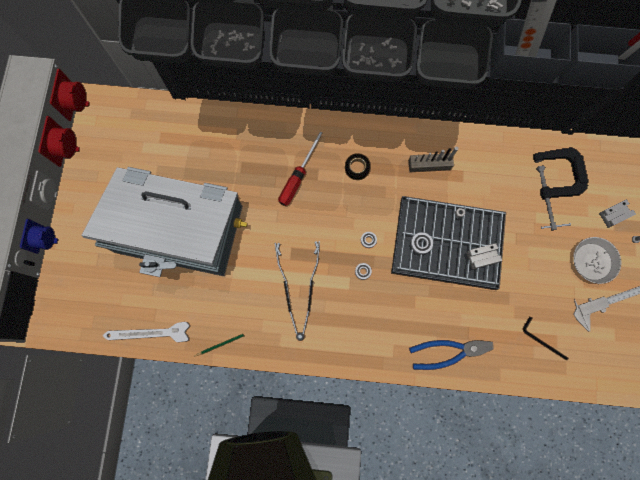

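View pics/side0.png

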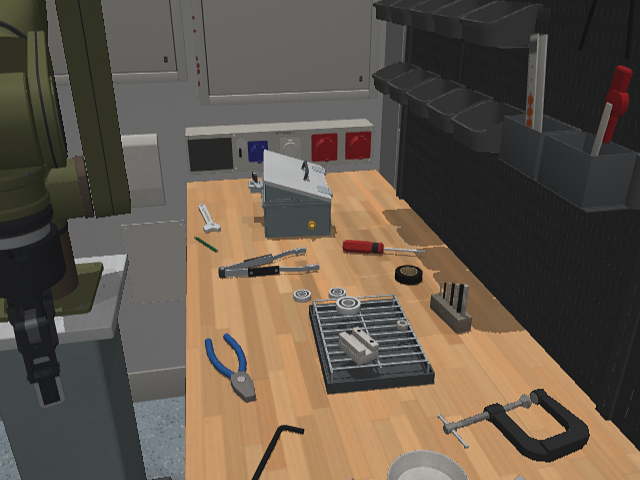

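```bash
cat > h.py <<'E'
from plant import ctrl
import numpy as np, cv2
from scipy.spatial.transform import Rotation as R
def ray(n,u,v):
    c=ctrl.calibration(n); f=240/np.tan(np.radians(c["vertical_fov"]/2))
    d=R.from_quat(c["rotation"]).apply([(u-c["cx"])/f,(v-c["cy"])/f,1.]); return c["position"],d
def onz(n,u,v,z):
    p,d=ray(n,u,v); return p+d*(z-p[2])/d[2]
def proj(n,P):
    c=ctrl.calibration(n); f=240/np.tan(np.radians(c["vertical_fov"]/2))
    q=R.from_quat(c["rotation"]).inv().apply(np.array(P)-c["position"]); return np.array([c["cx"]+f*q[0]/q[2],c["cy"]+f*q[1]/q[2]])
def down(yaw):  # tool pointing down; closing axis y at angle yaw+90deg, tool x at yaw
    return (R.from_euler('z',yaw)*R.from_quat([1,0,0,0])).as_quat()
def crop(src,x0,y0,x1,y1,k,out):
    im=cv2.imread(src) if isinstance(src,str) else src[:,:,::-1]
    cv2.imwrite(out,cv2.resize(im[y0:y1,x0:x1],None,fx=k,fy=k,interpolation=cv2.INTER_CUBIC))
E
python3 - <<'E'
from h import *
crop("pics/top0.png",75,160,255,285,4.4,"pics/wash.png")
crop("pics/top0.png",260,190,520,350,3,"pics/tong.png")
for n,a in dict(ring=(422,243,.054),t1=(369,240,.01),t2=(363,271,.01),pivot=(300,337,.011)).items(): print(n,onz("top",*a).round(3))
E
```

```text
ring [ 0.595 -0.254  0.054]
t1 [ 0.601 -0.141  0.01 ]
t2 [ 0.529 -0.133  0.01 ]
pivot [ 0.37  -0.007  0.011]
```

View pics/wash.png

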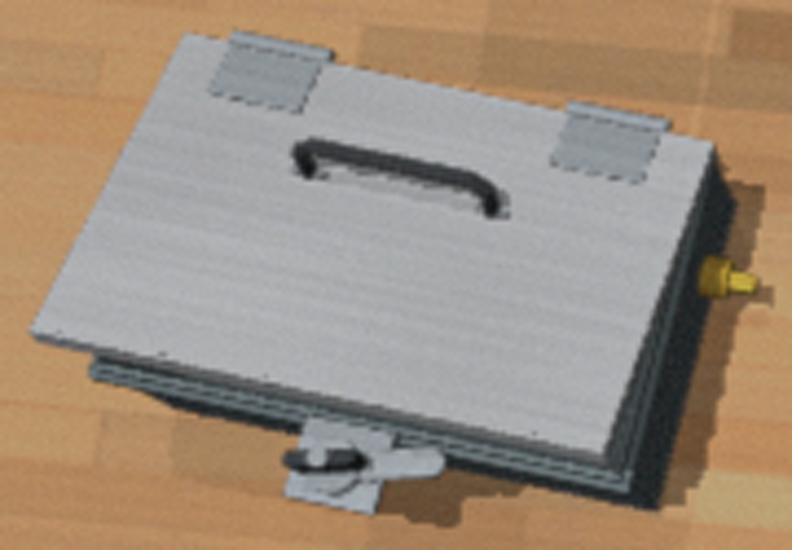

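View pics/tong.png

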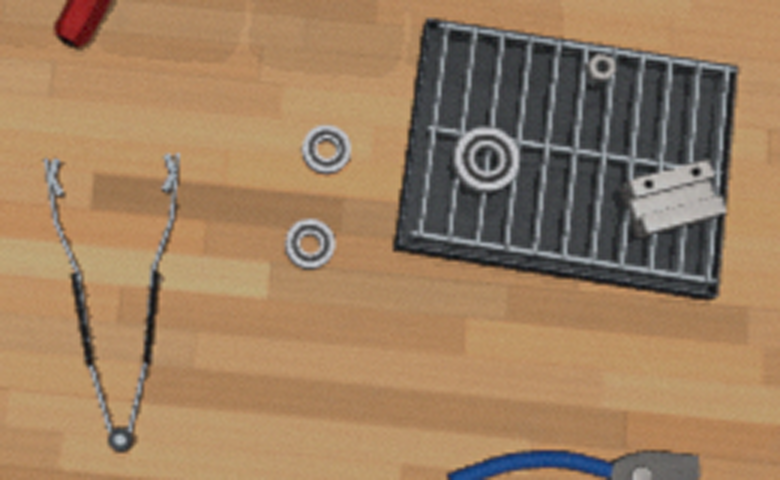

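The overview and crops show:
- **Rings:** A on the rack at top px (422,243), about 21 px wide. B at (369,240) and C at (363,271) lie on the bench, about 16 px wide. The black tape roll is at (357,166). A is meant, because it is the largest and the only one on the rack; the crop confirms it.
- **Washer:** lid back corners at crop (185,35) and (713,143). The fin is at about crop (325,459), with the tongue pointing right to (443,462).
- **Tongs:** pivot at crop (121,439), jaws at (53,178) and (171,173).

Run:
```python
from h import *
W=lambda u,v,z: onz("top",75+(u+.5)/4.4-.5,160+(v+.5)/4.4-.5,z)
T=lambda u,v,z: onz("top",260+(u+.5)/3-.5,190+(v+.5)/3-.5,z)
bl,br=W(185,35,.104),W(713,143,.104); y=bl-br; print("hinge",bl,br,"width",np.linalg.norm(y))
y/=np.linalg.norm(y); x=np.array([y[1],-y[0],0]); print("yaw",np.arctan2(x[1],x[0]))
m=(bl+br)/2; c=m-.085*x; print("washer c",c, "pivot pred",c-.107*x,"press shut",c-.065*x)
print("fin seen",W(325,459,.131),"tip",W(443,462,.109))
t=W(443,462,.109)-(c-.107*x); print("tongue len",np.linalg.norm(t[:2]),"angle",np.arctan2(t[1],t[0])-np.arctan2(-y[1],-y[0]))
for a in (.3,.35,.4,.45,.5,.55):
    z=.104+.176*np.sin(a)
    f=(W(32,332,z)+W(607,460,z))/2; print(a,"front dist",(m-f)@x,"exp",.176*np.cos(a),"w",np.linalg.norm(W(32,332,z)-W(607,460,z)))
pv=T(121,439,.016); jl,jr=T(53,178,.017),T(171,173,.017); j=(jl+jr)/2
print("pivot",pv,"jaw",j,"len",np.linalg.norm(j-pv),"jaw gap",np.linalg.norm(jl-jr)); g=(T(82,319,.022)+T(152,317,.022))/2
d=j-pv; d[2]=0; d/=np.linalg.norm(d); print("grip",g,pv+.09*d,"yaw",np.arctan2(d[1],d[0]),"gripw",np.linalg.norm(T(82,319,.022)-T(152,317,.022)))
print("bearing",T(487,158,.054)); print("nut",T(601,67,.051),"block",T(677,197,.06))
cs=[T(*q) for q in((430,20,.022),(737,68,.022),(716,297,.022),(397,247,.022))]
print("tray",np.mean(cs,0),[np.linalg.norm(cs[i]-cs[i-1]).round(3) for i in range(4)], cs)
print(R.from_quat(ctrl.sense()["tcp_rot"]).as_matrix().round(2))
```

```text
hinge [0.68635383 0.42016099 0.104     ] [0.65644892 0.15557797 0.104     ] width 0.26626769028527825
yaw -0.11254893991594782
washer c [0.58693916 0.29741596 0.104     ] pivot pred [0.48061615 0.30943328 0.104     ] press shut [0.52235042 0.3047162  0.104     ]
fin seen [0.48079089 0.30671847 0.131     ] tip [0.48783675 0.25947232 0.109     ]
tongue len 0.05048004295096535 angle 0.256079971157795
0.3 front dist 0.1669423163467052 exp 0.16813922208610665 w 0.26870822155134483
0.35 front dist 0.16802485801305858 exp 0.16532959746113868 w 0.2664605872284685
0.4 front dist 0.16908781638316456 exp 0.16210673494450778 w 0.26425361285446
0.45 front dist 0.17012853461467561 exp 0.1584786900140711 w 0.26209281471588414
0.5 front dist 0.17114441145400863 exp 0.1544545308927056 w 0.2599835936827655
0.55 front dist 0.17213290773812379 exp 0.150044315882473 w 0.25793122170922583
pivot [ 0.3717347  -0.00698918  0.016     ] jaw [0.56499878 0.02020538 0.017     ] len 0.1951705645859299 jaw gap 0.08878833578712765
grip [0.45813036 0.00485952 0.022     ] [0.46085673 0.00555135 0.016     ] yaw 0.13979406395987026 gripw 0.05136076217990244
bearing [ 0.59684618 -0.25345103  0.054     ]
nut [ 0.67489091 -0.33462368  0.051     ] block [ 0.57981129 -0.3907392   0.06      ]
tray [ 0.61201495 -0.3211183   0.022     ] [np.float64(0.179), np.float64(0.236), np.float64(0.178), np.float64(0.237)] [array([ 0.70860699, -0.20984201,  0.022     ]), array([ 0.6931012 , -0.44530625,  0.022     ]), array([ 0.5158839 , -0.43303537,  0.022     ]), array([ 0.53046771, -0.19628957,  0.022     ])]
[[ 0.96  0.27 -0.  ]
 [ 0.27 -0.96  0.  ]
 [ 0.   -0.   -1.  ]]
```

Run:
```python
from h import *
q=down(1.714)
p=ctrl.sense()["position"]
ctrl.servo_line([p[0],p[1],.32],speed=.3)
ctrl.reach([.522,.305,.30],q); ctrl.grip(0.0,20)
f0=ctrl.sense()["contact_force"][2]
ctrl.servo_line([.522,.305,.19],speed=.2)
z=.19
ctrl.servo_line([.522,.305,.112],speed=.06); z=.112
print("f0",f0,ctrl.sense()["contact_force"],ctrl.sense()["position"])
while z>.094:
    z-=.0015; ctrl.servo_line([.522,.305,z],speed=.03)
    f=ctrl.sense()["contact_force"][2]-f0
    if f>14: break
s=ctrl.sense();print(z,f,s["position"],s["time"],s["joint_positions"][5])
ctrl.servo_line([.522,.305,.20],speed=.2)
ctrl.servo_line([.481,.308,.20],speed=.2); ctrl.grip(.06,40)
```

```text
f0 0.3277559895846163 [-0.13696534  0.02429011 -0.54301773] [0.52227223 0.30511522 0.11237713]
0.09399999999999999 -0.49095918085550366 [0.52196993 0.30494577 0.09385218] 10.0333 0.29681879188773597
```

Run:
```python
from h import *
s=ctrl.sense(); print(s["position"],s["width"],s["contact_force"],R.from_quat(s["tcp_rot"]).as_matrix().round(2))
t=ctrl.camera("top");d=ctrl.camera("side")
a=cv2.resize(t[150:300,60:280],None,fx=1.8*2,fy=1.8*2)[:,:,::-1][:,:400]; 
A=cv2.resize(t[150:300,70:270],(400,300),interpolation=2);B=cv2.resize(d[130:280,200:400],(400,300),interpolation=2)
cv2.imwrite("pics/c1.png",np.hstack([A,B])[:,:,::-1]); cv2.imwrite("pics/t1.png",t[:,:,::-1]);cv2.imwrite("pics/s1.png",d[:,:,::-1])
```

```text
[0.48113244 0.30798607 0.20001825] 0.060200937258484105 [-0.86923086  0.3064414   0.22000908] [[-0.14  0.99  0.  ]
 [ 0.99  0.14  0.  ]
 [ 0.    0.   -1.  ]]
```

View pics/c1.png

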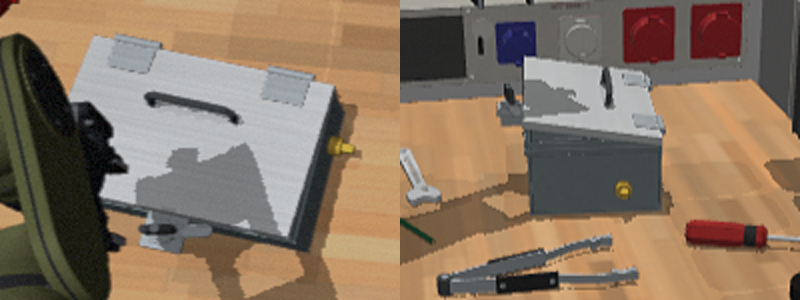

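Run:
```python
from h import *
c=np.array([.587,.2974,0]);r=R.from_euler('z',-.1125)
for a in(0,.1,.2,.3,.4):
    L=lambda y,s,t=.004: c+r.apply([.085-s*np.cos(a)+t*np.sin(a)*1,y,.1+s*np.sin(a)+t*np.cos(a)])
    print(a,"front -y: top",proj("top",L(-.134,.176)).round(1),"side",proj("side",L(-.134,.176)).round(1),"front +y top",proj("top",L(.134,.176)).round(1),"side",proj("side",L(.134,.176)).round(1))
print("tcp",proj("top",[.481,.308,.2]))
crop("pics/s1.png",250,140,340,240,5,"pics/c2.png")
```

```text
0 front -y: top [216.3 271.9] side [260.7 200.5] front +y top [ 91.5 245.6] side [260.7 166.8]
0.1 front -y: top [214.8 270. ] side [260.9 193.8] front +y top [ 88.  243.2] side [260.8 161. ]
0.2 front -y: top [213.4 267.1] side [261.9 187.2] front +y top [ 84.6 239.9] side [261.6 155.2]
0.3 front -y: top [212.3 263.3] side [263.5 180.6] front +y top [ 81.5 235.8] side [263.  149.5]
0.4 front -y: top [211.4 258.6] side [265.8 174.1] front +y top [ 78.7 230.7] side [265.  143.8]
tcp [135.83110998 257.36853489]
```

View pics/c2.png

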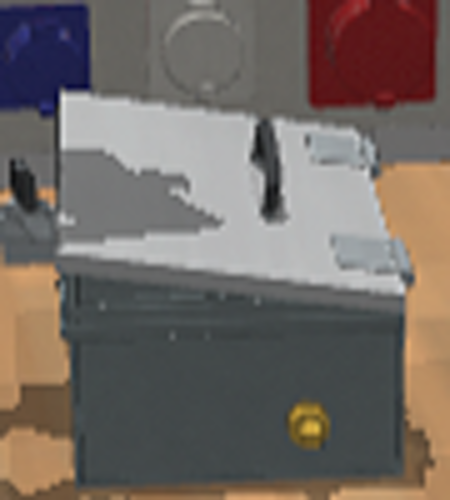

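The side crop shows the lid is still ajar: front near corner at side px (261.5,190), which is about 0.15 rad. I'll press again and log each step.

Run:
```python
from h import *
ctrl.grip(0.0,20); print("w",ctrl.sense()["width"])
ctrl.servo_line([.519,.3055,.20],speed=.2); f0=ctrl.sense()["contact_force"]
ctrl.servo_line([.519,.3055,.14],speed=.1)
z=.14
while z>.0935:
    z-=.004; ctrl.servo_line([.519,.3055,z],speed=.04)
    s=ctrl.sense(); f=s["contact_force"]-f0; print(round(z,3),f.round(1),s["wrist_torque"].round(2),s["position"][2].round(4))
    if f[2]>14: break
t=ctrl.camera("top");d=ctrl.camera("side");print(s["time"])
A=cv2.resize(t[150:300,70:270],(400,300),interpolation=2);B=cv2.resize(d[130:250,230:390],(400,300),interpolation=2)
cv2.imwrite("pics/c3.png",np.hstack([A,B])[:,:,::-1])
```

```text
w -9.255657553675043e-05
0.136 [0.3 0.9 0.1] [ 0.02  0.01 -0.03] 0.1363
0.132 [-0.7 -0.1 -0.6] [ 0.02  0.02 -0.05] 0.1317
0.128 [0.1 0.5 0.3] [-0.03  0.    0.04] 0.1275
0.124 [0.  0.8 0.2] [-0.01 -0.04  0.01] 0.1235
0.12 [-0.1  0.6  0.6] [ 0.03  0.05 -0.06] 0.1195
0.116 [-0.7  0.4 -0.9] [ 0.01  0.   -0.  ] 0.1155
0.112 [-0.1  1.   0.8] [0.01 0.03 0.02] 0.1115
0.108 [-1.1  1.2 -0.2] [-0.01 -0.01  0.  ] 0.1075
0.104 [-0.8  0.6  0.5] [ 0.02 -0.03 -0.01] 0.1035
0.1 [-0.2 -0.3  0. ] [ 0.03 -0.01 -0.06] 0.0995
0.096 [-0.4  0.5 -0.2] [-0.02  0.01 -0.03] 0.0956
0.092 [-0.6 -0.   0.3] [ 0.01 -0.   -0.04] 0.0918
16.4667
```

View pics/c3.png

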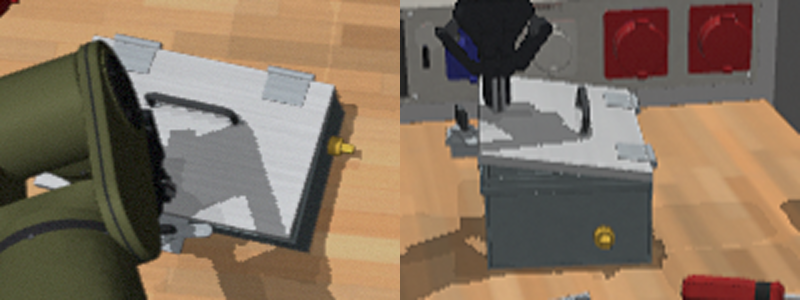

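Run:
```python
from h import *
for z in(.08,.092,.11,.13):print(z,proj("side",[.519,.3055,z]).round(1))
c=np.array([.587,.2974,0]);r=R.from_euler('z',-.1125)
P=dict(tankfrontbase=(-.085,-.13,0),tankbackbase=(.085,-.13,0),tankfronttop=(-.085,-.13,.1),hinge=(.085,-.134,.104),fintop=(-.107,0,.131))
for k,v in P.items(): print(k,proj("side",c+r.apply(v)).round(1),proj("top",c+r.apply(v)).round(1))
d=ctrl.camera("side");cv2.imwrite("pics/s2.png",d[:,:,::-1]);crop(d,245,130,345,240,5.4,"pics/c4.png")
```

```text
0.08 [269.4 190.4]
0.092 [269.2 186.2]
0.11 [269.  179.9]
0.13 [268.7 172.8]
tankfrontbase [264.9 237.5] [224.4 276.3]
tankbackbase [330.5 234.9] [242.5 205.7]
tankfronttop [263.2 201.3] [215.6 269.1]
hinge [331.1 198.1] [237.1 192.2]
fintop [254.2 173. ] [147.1 263.9]
```

View pics/c4.png

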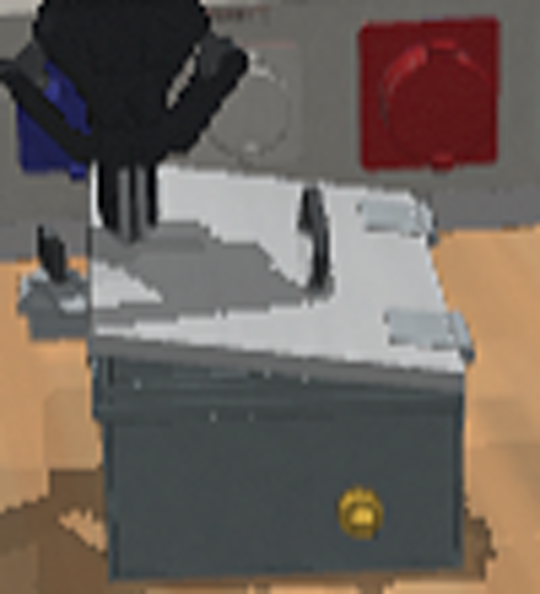

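Run:
```python
from h import *
s=ctrl.sense();print(s["position"],s["joint_positions"].round(4) if hasattr(s["joint_positions"],'round') else s["joint_positions"],s["joint_torque"])
for z in(.195,.208,.23): print(z,proj("side",[.178,-.625,z]))
# open finger tips at start, both
y=np.array([.27,-.96,0])
for k in(-.05,.05): print(proj("side",np.array([.178,-.625,.208])+k*y))
crop("pics/side0.png",0,280,100,420,4,"pics/c5.png")
```

```text
[0.51893498 0.30548708 0.09197521] [ 0.4429  0.1055  1.8506 -0.      1.1857  0.2997] [ 1.16606625e-03 -3.90240097e+01 -3.41122198e+01 -1.91057106e-04
  2.37684908e-04 -4.76470362e-06]
0.195 [ 57.91383587 411.74574936]
0.208 [ 55.4709604  402.24828042]
0.23 [ 51.23120918 385.76487551]
[ 51.54175269 375.21039411]
[ 59.96260597 433.15644597]
```

View pics/c5.png

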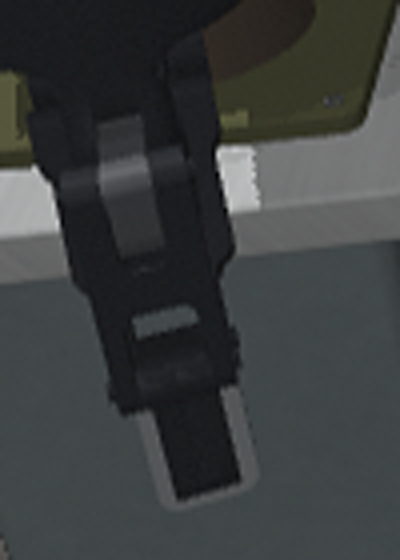

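The side view puts the shut fingertips at px (268.7,174.4), so the real tip is at z≈0.12 while the reported z is 0.092. It is just touching the lid, which sits at about 0.11 rad. The start picture shows the same offset of about 30 mm. I'll keep pressing until the force rises, which also calibrates the tip height, since the shut lid's top is at 0.104.

Run:
```python
from h import *
z=.092
ctrl.servo_line([.519,.3055,.086],speed=.03); z=.086; log=[]
while z>.055:
    z-=.001; ctrl.servo_line([.519,.3055,z],speed=.03)
    s=ctrl.sense(); f=s["contact_force"]; log.append((round(z,4),round(f[2],1),round(s["position"][2],4)))
    if f[2]>12: break
print(log[-14:],s["contact_force"],s["time"])
d=ctrl.camera("side");cv2.imwrite("pics/s3.png",d[:,:,::-1])
```

```text
[(0.078, np.float64(0.7), np.float64(0.0779)), (0.077, np.float64(0.1), np.float64(0.0769)), (0.076, np.float64(0.4), np.float64(0.0759)), (0.075, np.float64(-0.1), np.float64(0.0749)), (0.074, np.float64(1.3), np.float64(0.0739)), (0.073, np.float64(1.1), np.float64(0.0729)), (0.072, np.float64(0.6), np.float64(0.0719)), (0.071, np.float64(0.5), np.float64(0.0709)), (0.07, np.float64(1.1), np.float64(0.0699)), (0.069, np.float64(0.5), np.float64(0.0689)), (0.068, np.float64(2.3), np.float64(0.0682)), (0.067, np.float64(7.1), np.float64(0.0681)), (0.066, np.float64(10.5), np.float64(0.068)), (0.065, np.float64(15.0), np.float64(0.068))] [-6.68622167 -2.44524462 15.01556887] 22.2167
```

Run:
```python
import cv2
for n in("side0","s1","s2","s3"):
    g=cv2.cvtColor(cv2.imread(f"pics/{n}.png"),6)
    for c in(266,290,320): print(n,c,list(g[184:212,c]))
```

```text
side0 266 [np.uint8(98), np.uint8(82), np.uint8(72), np.uint8(71), np.uint8(71), np.uint8(71), np.uint8(73), np.uint8(73), np.uint8(74), np.uint8(73), np.uint8(73), np.uint8(71), np.uint8(72), np.uint8(72), np.uint8(73), np.uint8(74), np.uint8(66), np.uint8(72), np.uint8(72), np.uint8(71), np.uint8(73), np.uint8(76), np.uint8(70), np.uint8(67), np.uint8(66), np.uint8(73), np.uint8(72), np.uint8(72)]
side0 290 [np.uint8(181), np.uint8(182), np.uint8(187), np.uint8(170), np.uint8(98), np.uint8(100), np.uint8(102), np.uint8(94), np.uint8(69), np.uint8(71), np.uint8(71), np.uint8(69), np.uint8(71), np.uint8(71), np.uint8(79), np.uint8(85), np.uint8(72), np.uint8(76), np.uint8(69), np.uint8(72), np.uint8(79), np.uint8(69), np.uint8(66), np.uint8(65), np.uint8(71), np.uint8(71), np.uint8(70), np.uint8(72)]
side0 320 [np.uint8(180), np.uint8(175), np.uint8(161), np.uint8(157), np.uint8(158), np.uint8(157), np.uint8(160), np.uint8(160), np.uint8(160), np.uint8(183), np.uint8(183), np.uint8(163), np.uint8(95), np.uint8(101), np.uint8(103), np.uint8(98), np.uint8(77), np.uint8(68), np.uint8(72
[... 3164 characters left out ...]
8(146), np.uint8(191), np.uint8(188), np.uint8(188), np.uint8(188), np.uint8(189), np.uint8(190), np.uint8(177), np.uint8(121), np.uint8(96), np.uint8(103), np.uint8(98), np.uint8(82), np.uint8(69), np.uint8(67), np.uint8(65), np.uint8(72), np.uint8(72), np.uint8(73), np.uint8(71)]
s3 320 [np.uint8(187), np.uint8(187), np.uint8(188), np.uint8(187), np.uint8(178), np.uint8(164), np.uint8(165), np.uint8(167), np.uint8(166), np.uint8(172), np.uint8(158), np.uint8(136), np.uint8(196), np.uint8(194), np.uint8(183), np.uint8(133), np.uint8(94), np.uint8(104), np.uint8(100), np.uint8(81), np.uint8(69), np.uint8(66), np.uint8(66), np.uint8(71), np.uint8(71), np.uint8(72), np.uint8(71), np.uint8(71)]
```

Lid edge is now at side px (266,201), against 200.5 predicted for shut, so the lid is shut. True tip height is reported z + 0.0357. Next is the turnbutton.

```bash
echo 'OFF=.0357' >> h.py
python3 - <<'E'
from h import *
ctrl.servo_line([.519,.3055,.13],speed=.25)
ctrl.servo_line([.4808,.308,.13],down(1.714),speed=.2); ctrl.grip(.05,40)
ctrl.servo_line([.4808,.308,.112-OFF],speed=.12)
print("f",ctrl.sense()["contact_force"].round(1)); ctrl.grip(0,40)
s=ctrl.sense();print("w",s["width"],s["grip_force"],s["contact_force"].round(1),s["time"])
if .005<s["width"]<.012:
    for a in np.linspace(0,1.37,5)[1:]:
        ctrl.servo_line([.4808,.308,.112-OFF],down(1.714+a),speed=.1)
        s=ctrl.sense();print(round(a,2),s["time"],s["contact_force"].round(1),s["wrist_torque"].round(2),s["width"])
E
```

```text
f [-0.4  0.3  0.7]
w 0.006488056656777815 41.51916682720184 [0.6 0.4 3.4] 24.6083
0.34 25.1 [4.4 1.6 2.5] [ 0.28 -0.74  0.03] 0.006940426022180958
0.68 25.5917 [7.  2.7 0.5] [ 0.5  -1.16  0.04] 0.006814212413781357
1.03 26.0833 [ 8.6  5.5 -1.2] [ 0.94 -1.37  0.  ] 0.0066963265744792375
1.37 26.575 [ 9.6  7.4 -1.6] [ 1.25 -1.51 -0.7 ] 0.006990520755211117
```

The wrist twist of −0.7 N m against 0.06 N m of friction means the stop is reached. Now the tongs.

```bash
python3 - <<'E'
from h import *
ctrl.grip(.04,40); print(ctrl.sense()["contact_force"].round(1))
ctrl.servo_line([.4808,.308,.15],speed=.25); 
cv2.imwrite("pics/s4.png",ctrl.camera("side")[:,:,::-1])
g=[.4595,.0052]; q=down(.14)
ctrl.reach([*g,.10],q); ctrl.grip(.085,40)
ctrl.servo_line([*g,.02],speed=.25); f0=ctrl.sense()["contact_force"]
ctrl.servo_line([*g,.0-OFF],speed=.08)
s=ctrl.sense();print(s["position"],(s["contact_force"]-f0).round(1),s["time"])
cv2.imwrite("pics/t4.png",ctrl.camera("top")[:,:,::-1])
ctrl.grip(.0515,20); s=ctrl.sense();print(s["width"],s["grip_force"],(s["contact_force"]-f0).round(1),s["time"])
E
python3 - <<'E'
import sys;sys.path.insert(0,'.')
from h import *
im=cv2.imread("pics/s4.png"); g=cv2.cvtColor(im,6); print([int(v) for v in g[196:210,266]])
c=np.array([.587,.2974,0]);r=R.from_euler('z',-.1125)
for k,v in dict(tip0=(-.107,-.052,.107),tip90=(-.055,0,.108),side90=(-.07,-.007,.108)).items(): print(k,proj("side",c+r.apply(v)).round(1))
x=cv2.cvtColor(im[165:195,245:290],6); print(x[::2,::1])
E
```

```text
[-0.3  0.5  0.5]
[ 0.46001959  0.00514963 -0.03528274] [-0.  -1.2 -1.2] 31.35
0.051615665386556625 11.681951555049181 [-1.3 -0.2  6.4] 31.8333
[116, 148, 194, 194, 175, 100, 101, 103, 96, 75, 71, 67, 66, 72]
tip0 [254.5 188.1]
tip90 [274.  180.5]
side90 [268.5 181.5]
[[101 102 101 100 101  99 100 101 101 100 100  99  99  99 100 102 100 100
   99  98  99 100  98  97  99  98  97  97  96  97  97  95  97  97  96  95
   95  94  93  95  94  95  94  95  95]
 [100 102 101 102 100 101  99  99 100 102 102 101  99 100  99  98 117 141
  138 138 138 138 137 137 138 138 137 165 163 164 164 163 162 161 160 160
  194 193 192 190 189 188 188 187 187]
 [101 101 101 101 100  99  98  99 100  97  99  97  97  95  94  93 132 196
  192 190 190 190 190 190 191 190 192 191 191 191 191 190 189 188 188 189
  189 189 189 186 185 185 184 183 183]
 [ 98  96  96 105 105 104 105 105 105 106 106 107 107 107 106 102 134 195
  191 190 189 189 188 189 190 190 191 191 190 192 191 190 189 189 189 190
  188 189 189 189 187 186 186 185 184]
 [104 106 106  89  93  94  94  93  94  95  92  48  32  33  31  89 136 196
  191 190 
[... 1273 characters left out ...]
5  88  88  86  83 117 121
  119 119 118 118 117 117 117 118 118 118 118 118 118 118 118 117 117 117
  117 116 115 115 116 113 113 110 170]
 [151 152 153 155 158 108  88  90  90  91  90  90  90  90  90  88 122 119
  118 118 117 118 117 117 115 117 117 118 117 118 117 118 117 116 117 117
  117 116 116 116 116 116 117 117 115]
 [152 152 152 153 156 119  85  88  88  88  87  87  88  88  87  85 132 118
  119 119 118 118 117 116 116 117 118 118 120 118 117 118 118 117 117 117
  118 116 116 113 112 112 147 145 141]
 [151 151 153 152 154 141 130 135 138 139 137 156 149 146 143 140 161 148
  151 116 118 118 119 118 117 117 118 119 119 118 116 116 116 115 113 147
  146 146 143 190 187 187 190 188 185]]
```

The side picture confirms both. The lid edge is still at row 201, and the tongue tip lies over the lid at about px (273.5,181), against (274,180.5) predicted for locked. The tongs are held at 51.6 mm width with 11.7 N. Lifting to hover over the bearing.

Run:
```python
from h import *
ctrl.servo_line([.460,.0052,.08],speed=.15)
s=ctrl.sense();print(s["width"],s["grip_force"])
yaw=-.07;b=np.array([.5968,-.2535]);g=b-.11*np.array([np.cos(yaw),np.sin(yaw)])
ctrl.servo_line([*g,.08],down(yaw),speed=.2)
ctrl.servo_line([*g,.05],speed=.15)
s=ctrl.sense();print(s["position"],s["width"],s["grip_force"],s["time"])
t=ctrl.camera("top");d=ctrl.camera("side")
cv2.imwrite("pics/t5.png",t[:,:,::-1]);cv2.imwrite("pics/s5.png",d[:,:,::-1])
zj=s["position"][2]+.0353+.011
print("expected jaws top/side, z",zj,proj("top",[*b,zj]),proj("side",[*b,zj]), "bearing",proj("top",[*b,.054]),proj("side",[*b,.054]))
A=cv2.resize(t[190:300,350:480],(520,440),interpolation=2);B=cv2.resize(d[240:350,280:430],(600,440),interpolation=2)
A=A[:,60:460];B=B[:,0:400]
cv2.imwrite("pics/c6.png",np.hstack([A,B])[:,:,::-1])
```

```text
0.05163134636168762 9.242014645133168
[ 0.48628675 -0.24465125  0.04909723] 0.05181742465748468 9.24505855422467 34.5167
expected jaws top/side, z 0.09539723183279158 [425.7848835  238.13706815] [348.78471694 282.74453638] bearing [422.02118805 242.3559191 ] [348.29671193 301.76684714]
```

View pics/c6.png

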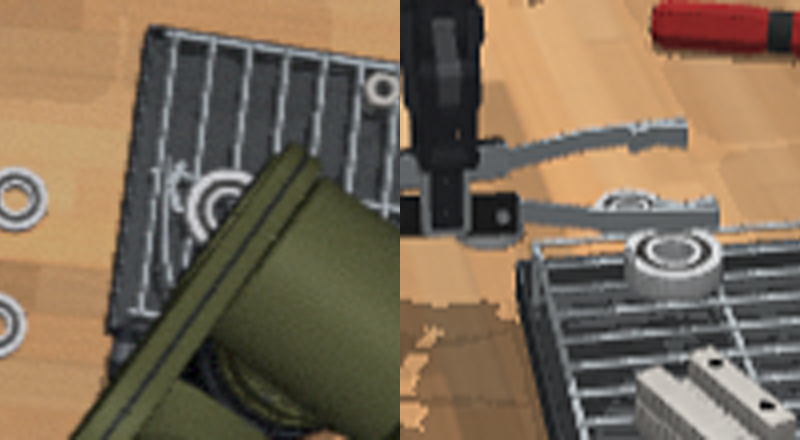

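Run:
```python
from h import *
s=ctrl.sense();p=s["position"];Rm=R.from_quat(s["tcp_rot"]);x=Rm.apply([1,0,0]);x[2]=0;y=np.array([-x[1],x[0],0]);print("yaw",np.arctan2(x[1],x[0]))
z=p[2]+.0463
for l in(.126,.11):
  for w in(.036,.044,.048,-.036,-.044,-.048):
    P=lambda dz:np.array([p[0],p[1],z+dz])+l*x+w*y
    print(l,w,"side top",proj("side",P(.006)).round(1),"bot",proj("side",P(-.006)).round(1),"topcam",proj("top",P(.006)).round(1))
```

```text
yaw -0.06944319845761791
0.126 0.036 side top [353.9 269.3] bot [353.7 274.8] topcam [410.4 227. ]
0.126 0.044 side top [353.1 267.4] bot [352.9 272.8] topcam [406.7 226.4]
0.126 0.048 side top [352.7 266.4] bot [352.5 271.9] topcam [404.8 226.1]
0.126 -0.036 side top [361.5 288.2] bot [361.3 294. ] topcam [444.4 232.5]
0.126 -0.044 side top [362.4 290.5] bot [362.2 296.2] topcam [448.2 233.1]
0.126 -0.048 side top [362.9 291.6] bot [362.7 297.4] topcam [450.  233.4]
0.11 0.036 side top [345.7 269.9] bot [345.5 275.4] topcam [409.4 234.3]
0.11 0.044 side top [344.9 267.9] bot [344.8 273.4] topcam [405.7 233.7]
0.11 0.048 side top [344.6 266.9] bot [344.4 272.4] topcam [403.8 233.4]
0.11 -0.036 side top [352.8 288.8] bot [352.6 294.6] topcam [443.5 239.8]
0.11 -0.044 side top [353.7 291.1] bot [353.5 296.9] topcam [447.3 240.5]
0.11 -0.048 side top [354.1 292.2] bot [353.9 298. ] topcam [449.2 240.8]
```

Last picture: jaw tips at side px (351.8,273) and (359.5,293), the bearing at (348.8,302.8), and the left jaw in the top view at (409,236). The jaws are about 4 mm short along x, 2–3 mm low, and clear of the ring on both sides. I'll correct for that, lower and close.

Run:
```python
from h import *
g=[.4916,-.2460]
ctrl.servo_line([*g,.05],speed=.1); f0=ctrl.sense()["contact_force"]
ctrl.servo_line([*g,.015],speed=.06); f1=ctrl.sense()["contact_force"]-f0
ctrl.servo_line([*g,.0065],speed=.03); s=ctrl.sense()
print(f1.round(1),(s["contact_force"]-f0).round(1),s["position"],s["width"])
cv2.imwrite("pics/s6.png",ctrl.camera("side")[:,:,::-1])
ctrl.grip(.044,70); s=ctrl.sense(); print(s["width"],s["grip_force"],(s["contact_force"]-f0).round(1))
ctrl.grip(.0,70); s=ctrl.sense(); print(s["width"],s["grip_force"],(s["contact_force"]-f0).round(1),s["time"])
cv2.imwrite("pics/s7.png",ctrl.camera("side")[:,:,::-1])
```

```text
[ 0.5 -0.7  1.3] [-0.4  1.6  0.8] [ 0.49138813 -0.24588087  0.00621746] 0.051613027749313534
0.04399164122924524 9.588305584620684 [ 0.4 -0.1 -0.1]
0.03866000906440495 70.06134983617812 [-1.   1.1  1. ] 36.5417
```

Run:
```python
from h import *
m=lambda:np.mean([(ctrl.hold(.02),ctrl.sense()["contact_force"])[1] for _ in range(8)],0)
a=m(); g=[.4916,-.2460]
ctrl.servo_line([*g,.0315],speed=.06); b=m(); print((b-a).round(2),ctrl.sense()["width"])
ctrl.servo_line([*g,.1065],speed=.08); ctrl.hold(.5); s=ctrl.sense(); print((m()-a).round(2),s["width"],s["grip_force"],s["position"],s["time"])
d=ctrl.camera("side");cv2.imwrite("pics/s8.png",d[:,:,::-1])
B=[.5968,-.2535]
print("ring on rack",proj("side",[*B,.054]),"lifted",proj("side",[*B,.154]))
d0=cv2.imread("pics/side0.png").astype(int);d8=d[:,:,::-1].astype(int)
# rack spot where ring lay: change; other parts unchanged
def diff(u0,v0,u1,v1): return np.abs(d8[v0:v1,u0:u1]-d0[v0:v1,u0:u1]).mean().round(1)
print("ring spot",diff(338,296,360,312),"block",diff(338,328,384,364),"nut",diff(396,317,410,332))
g8=cv2.cvtColor(d,7); x=cv2.cvtColor(d[235:285,325:375],7)
print("\n".join("".join(" .:-=+*#%@"[min(9,v//26)] for v in r) for r in x))
```

```text
[-0.18 -0.2  -2.69] 0.0385690975199089
[-0.16 -0.5  -1.96] 0.0387794113152638 70.3573552519083 [ 0.491574   -0.24598168  0.10640453] 39.0167
ring on rack [348.29671193 301.76684714] lifted [349.50441443 254.69091177]
ring spot 51.4 block 8.9 nut 9.0
------==--**+*++**********+++++++++++++++++++++++*
-=====----*+++++***********++++++++++++++++++++++*
++++++====*+*+++************++++++++++++++++++++++
**********++++*++***********++++++++++++++++++++++
***********++*******++++++++++++++++++++++++++++++
***********+++****++==:----=======++++++++++++++++
************+++***==:----------------------==+=+++
************++++**:::::--:-:--:::-------:--::--=--
*************++**+::::::::::::::::::::::::::---:..
*************++**=::::::::::::::::::::::::::::::..
***************+*+:::::::::::::::::::::::::::::...
***************+*=:::::::::::--::::::::::::::::...
*****************----=========-::::::::::::::::...
******##****+++*++=++**+*****++::::::::::::::::...
**+*****+**++===-*+****==+*****::::::::::::::::...
**+=-------------**=-=======---..........::::.....
---------------=-++**##**##***+=..
[... 999 characters left out ...]
****************+++++***************+
****##***********************++++++**************+
****###*************************++++**************
****###*************************+++++*************
**********************************+***************
******#*******************************************
******#*******************************************
*******#*****************************+++**********
*******##***************************++++**********
*******##**************************+**************
********##****************************************
********###***************************************
********####**************************************
********###***************************************
```

Run:
```python
from h import *
a,b=[cv2.imread(f"pics/{n}.png",0) for n in("s5","s8")]
for n,(u0,v0,u1,v1) in dict(block=(338,328,384,364),nut=(396,317,410,332)).items():
    print(n,cv2.phaseCorrelate(a[v0:v1,u0:u1].astype(float),b[v0:v1,u0:u1].astype(float)))
print(ctrl.sense()["dq"]); print(ctrl.finish_job())
```

```text
block ((0.016149342933179156, 0.0036863346189903723), 1.0172213774365584)
nut ((0.4673932791193529, 0.5001258791055552), 1.0045971577846813)
[ 0.00057993  0.00076203 -0.00043928  0.00079421 -0.00093843  0.00042406]
the job is handed in; nothing more can be done
None
```

The job is handed in: the lid is shut and the turnbutton is locked across it. The bearing is held steady in the tongs about 10 cm above the rack, over the drip tray. The block did not move, and the nut showed only a half-pixel image shift (about 1 mm), though nothing came near it.

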